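Clamp, switch on and start the sieve shaker

ROBOT

A 6-joint arm with a two-finger parallel gripper is mounted at the origin on the work surface. World frame = base frame: x ahead of the robot, y to its left, z up, the work surface at z = 0. Lengths are in m, angles in rad, forces in N, time in s.
With the tool pointing down it reaches from about 0.325 to 0.9 m from the base axis. Payload 6.1 kg.
Tool frame: the origin (TCP) lies at the very end of the fingers, on their centre line; the grasp point (between the pads) lies 19 mm behind it; y points along the fingers, z is the direction in which the jaws open and shut, and the axes are right-handed (so a half turn about y gives the same grasp; the last joint's range is limited). The gripper opens to 87 mm and grips with 3 to 60 N. Pads are 19 mm wide; open, the fingers measure 117 mm over their backs; the gripper's body (75 mm by 190 mm) begins 51 mm behind the grasp point.
Start: joints at [1.053, 0.22, 1.526, -0, 1.395, -0.126], TCP at [0.239, 0.578, 0.223] pointing down, gripper open.
Joint ranges: [-2.98, 2.98], [-0.91, 2.08], [0.09, 2.57], [-1.24, 4.39], [0.2, 2.65], [-2.68, 2.68]. Speed limits (rad/s): [2.57, 2.57, 3.01, 3.14, 3.14, 3.14].

INTERFACE

Orientations are given as a rotation vector (axis times angle).
In Python, from rig import * gives the robot as it stands. The module is installed in compiled form; this text tells all that it offers.
- The arm moves only by the shell command python3 -m jog 'ROWS' [FORCE]. ROWS is JSON, a list that holds one entry, the list of rows, each a list of 5 numbers: the opening, from 0 (shut) to 1 (fully open), then the shift along the world's x, y, z in m, then the turn about the world's z in degrees. In form: [[[claw, x, y, z, spin], ...]]. A call has 1 to 10 rows; each row is the pose to reach, as a shift and turn from the pose measured when the call began; what a row does not reach only later rows make up. A row lasts 1/12 s, in which the tool goes at most 41.7 mm and 7.16 degrees, less where a joint would pass 70% of its speed; a pose out of reach is approached as far as the arm can. A call with a gripper value outside its range is refused whole. The fingers move at their own pace and stop on an object; FORCE is the grip in N (left out, the last holds). Time passes only in rows, so rows that repeat a pose let the fingers close. It gives the time, the measured TCP pose, the force and the opening at its end, in the units of the state.
- read_state(): the state, without advancing time (a new reading comes with each control period).
- capture(name): name is "side" or "top"; returns (picture, depth): 480x640x3 uint8, blue, green, red; 480x640 float32, m along the optical axis (not along the pixel's ray), 0 where there is no reading.
- camera_info(name): a dict with "fx", "fy", "cx", "cy" (pixels), "view" (4x4, takes a point from world to camera coordinates). Camera axes: x right, y down, z forward; pixel columns grow to the right and rows downward; lengths in m; the calibration is good to about 2 mm. A picture is of the moment at which its call begins. camera_info takes no time and is no camera call.
- close_job(): hands the job in, once; it reports no verdict.
Trained networks look in the newest picture that a camera, given by its name, has taken for a name from the list of things; names that differ only in an ending like _2 or _b are one class to them, and where a whole thing is asked for, a point or a joint stands for the part that bears it (a point fixed in the world has none). Each returns a list of dicts, best first, with "p" (0 to 1); they miss things now and then, are a little off and sometimes report something else, mostly with a low value. They report only what shows in the picture. A call takes as long as a camera call.
- find_in(camera, query): "point" ([row, column] as shares, 0 to 1, of the picture: columns of its width, rows of its height, amid what is visible of it).
- silhouettes(camera, query): "mask" (480x640 bool, what is visible of it) and "point" ([row, column] as shares, 0 to 1, of the picture: columns of its width, rows of its height, amid what is visible of it).
- tip_of(camera, query): "point" ([row, column] as shares, 0 to 1, of the picture: columns of its width, rows of its height: a listed point, or the origin of a listed thing).
The state is a dict: "t": time; "q": joint angles; "joint_vel": joint speeds; "effort": joint torques, N m; "ee_pos": TCP position; "eef_rot": TCP orientation; "wrist_force": force on the tool from outside, world axes, zero at the start; "moment": the same for the moment, N m; "grip_width": finger opening in m.
Only numpy, scipy, OpenCV 4.12 (cv2) and the standard library are available. Lean on these libraries where they do the work, as an engineer would, in place of code of your own. Each camera call takes 0.05 s, during which the arm holds its last target.

TASK

Get the sieve shaker ready and start it: push the yellow clamp knob at the front of the shaker all the way down, then press the white-tipped side of the rocker switch on the grey control box fully down, and last press the green button fully in and let it come out again. Do it in that order; everything is done by pressing with the fingertips, nothing is grasped. Leave the red and blue buttons alone, and do not pick up or shift the sieves, the tins or anything else that stands about.

Things in the scene. Friction and masses are not known exactly. Their poses are not given: they have to be found in the camera images.
- latch (a joint): travel of the yellow clamp knob, m: 0 = up (released), 0.015 = fully down with the knob sitting on its dark collar (clamped). Moves straight down. It resists with about 5 N of friction, has no spring and stays where it is left; starts between 0 and 0.003
- latch_top (a point): centre of the top face of the yellow round clamp knob (38 mm diameter, 16 mm thick), moves with it; top is 143 mm above the table when up, 128 mm when down. It stands at the middle of the front apron of the beige sieve shaker (a block 345 mm deep, 280 mm wide, apron 100 mm above the table; the apron's front edge is 45 mm in front of the knob). A steel clamp bar 10 mm thick points from the knob away from the front, towards the sieves
- rocker (a joint): angle of the rocker switch, rad: 0 = off (white-tipped half standing up), 0.36 = fully on (white-tipped half level). About 0.06 N m of friction, no spring, stays where it is left; starts between 0 and 0.04
- rocker_on (a point): point on the top face of the rocker's white-tipped (ON) half, 22 mm from the pivot towards the white tip, in the middle of its width; moves with it. Press here, downward. The rocker is a dark V-shaped paddle 60 mm long and 32 mm wide in a black frame 74 x 46 mm on the grey control box; each half is 30 mm long. About 8 mm higher than the pivot point when off, level with it when on
- rocker_pivot (a point): middle of the rocker's top, on its pivot line, where the two halves meet; 93 mm above the table. From here towards rocker_on is the rocker's long direction
- start (a joint): travel of the green START button, m: 0 = out, 0.006 = fully in. Straight down, springs back; about 1.5 N to begin, 5 N fully in
- start_top (a point): centre of the top face of the green button (30 mm diameter) in a black collar (46 mm diameter) on the control box; 92 mm above the table when out; the collar's top is 10 mm lower
- stop (a joint): travel of the red STOP button, m: as the green one
- stop_top (a point): centre of the top face of the red button, same size and height as the green one
- light (a joint): travel of the blue lamp button, m: as the green one
- light_top (a point): centre of the top face of the blue button, same size and height as the green one
- panel: grey control box with a cream top, 200 x 200 mm, 70 mm high; origin at the centre of its underside on the table, z up. The rocker, green, red and blue controls sit in its four places, 94 mm apart (47 mm either side of its centre), in any arrangement; the rocker lies along the box's x, white tip to +x
- stack: loose stack of steel sieves with a lid on the shaker deck behind the knob: 200 mm diameter (foot flange 240 mm), 90 mm high plus a 12 mm lid knob, so about 202 mm above the table at most; its axis is 180 mm behind the clamp knob; origin at the centre of its underside, z up
- brush: loose hand brush lying on the table, about 200 mm long, origin on its underside
- bottle: loose white plastic bottle, 64 mm diameter, 170 mm tall, standing on the table; origin at its underside
- sieve: loose open steel sieve, 150 mm diameter, 50 mm tall, on the table; origin at its underside
- tin_a_mid (a point): centre (half-way up) of a loose aluminium soil tin, 52 mm diameter, 32 mm tall, standing on the shaker's apron to one side of the knob
- tin_b_mid (a point): centre (half-way up) of a loose aluminium soil tin, 52 mm diameter, 32 mm tall, standing on the shaker's apron to the other side of the knob
- tin_c_mid (a point): centre (half-way up) of a loose aluminium soil tin, 52 mm diameter, 32 mm tall, standing on the table in front of the robot

How it is judged:
On the way, in this order (a step that is already met when the one before it is completed fails the run):
1. the yellow clamp knob is fully down (value of joint latch above 0.0125 m), for 0.1 s.
2. the rocker is pressed over to its white-tipped side (value of joint rocker above 0.3 rad), for 0.1 s.
3. the green button is pressed in (value of joint start above 0.0042 m), for 0.05 s.
At the end, for the whole second after the job is handed in: the clamp knob is down (more than 12.5 of its 15 mm), the rocker is on (more than 0.30 of 0.36 rad), all three buttons are out again (less than 1.5 mm in), the sieve stack is level and at rest, and it and all loose things are within 20 mm of where they stood (value of joint latch above 0.0125 m and value of joint rocker above 0.3 rad and value of joint each of start, stop, light below 0.0015 m and distance of each of tin_a_mid, tin_b_mid, tin_c_mid, stack, brush, bottle, sieve from where it was at the start of the episode below 0.02 m and angle between stack's own z axis and vertical below 0.05 rad and linear speed of stack below 0.02 m/s); the robot touches nothing.
It fails at once if the red or the blue button is pressed (3 mm or more) (value of joint any of stop, light above 0.003 m).
It fails at once if the rocker is switched on before the knob is down (value of joint rocker above 0.25 rad and value of joint latch below 0.0115 m).
It fails at once if the green button is pressed before the knob is down and the rocker is on (value of joint start above 0.003 m and (value of joint latch below 0.0115 m or value of joint rocker below 0.28 rad)).
It fails at once if the sieve stack, a tin or another loose thing is lifted or shifted by more than 20 mm (distance of any of tin_a_mid, tin_b_mid, tin_c_mid, stack, brush, bottle, sieve from where it was at the start of the episode above 0.02 m).
It also fails if it takes over 54 s, if anything falls off the work surface, if the arm or the gripper's body presses on something with over 40 N, if the wrist force passes 120 N, or if a joint passes its speed limit or range.

## Working session

There is one attempt and no reset: what is moved stays moved. The work goes in short steps, Python scripts to look and compute and a shell command to move; the robot and the scene stay as the last step left them, time stands still between calls to the robot, and variables do not carry over. Pictures are saved under pics/ and viewed, and the job is handed in when it is done.

```bash
mkdir -p pics; cat > h.py <<'E'
from rig import *
import numpy as np, cv2
def world(cam,D,r,c,info=None):
    i=camera_info(cam); r0=int(round(r));c0=int(round(c))
    p=D[max(0,r0-2):r0+3,max(0,c0-2):c0+3]; p=p[p>0]
    if len(p)==0: return None
    z=np.median(p)
    X=np.array([(c-i['cx'])/i['fx']*z,(r-i['cy'])/i['fy']*z,z,1])
    return (np.linalg.inv(i['view'])@X)[:3]
def at_height(cam,r,c,h):
    i=camera_info(cam); V=np.linalg.inv(i['view'])
    d=V[:3,:3]@np.array([(c-i['cx'])/i['fx'],(r-i['cy'])/i['fy'],1]); o=V[:3,3]
    return o+d*(h-o[2])/d[2]
E
python3 - <<'E'
from h import *
np.set_printoptions(precision=4,suppress=True)
s=read_state();print(s['t'],s['ee_pos'],s['eef_rot'],s['wrist_force'],s['grip_width'])
H=dict(latch_top=.142,rocker_on=.101,rocker_pivot=.093,start_top=.092,stop_top=.092,light_top=.092)
for cam in ('top','side'):
    im,D=capture(cam);cv2.imwrite(f'pics/{cam}0.png',im);np.save(f'{cam}0.npy',D)
    for q in H:
        for k in tip_of(cam,q)[:2]:
            r,c=k['point'][0]*480,k['point'][1]*640
            print(cam,q,round(k['p'],2),round(r,1),round(c,1),world(cam,D,r,c),at_height(cam,r,c,H[q]))
print(read_state()['t'])
E
```

```text
0.0 [0.2384 0.5771 0.2215] [-1.5507  0.3079 -0.307 ] [-0.6031 -0.2863  0.414 ] 0.08703721215835478
top latch_top 0.52 188.0 261.1 [0.5854 0.2299 0.1383] [0.5847 0.2295 0.142 ]
top rocker_on 0.72 191.1 418.1 [ 0.595  -0.1723  0.0999] [ 0.5948 -0.1721  0.101 ]
top rocker_on 0.49 219.2 430.6 [ 0.5264 -0.2116  0.0702] [ 0.5219 -0.204   0.101 ]
top rocker_pivot 0.65 200.9 418.5 [ 0.5704 -0.1747  0.0934] [ 0.5705 -0.1747  0.093 ]
top start_top 0.51 229.8 463.5 [ 0.4976 -0.2921  0.091 ] [ 0.4974 -0.2918  0.092 ]
top stop_top 0.68 236.4 428.7 [ 0.4785 -0.2013  0.0903] [ 0.4783 -0.2009  0.092 ]
top light_top 0.65 194.1 456.2 [ 0.5912 -0.2744  0.0907] [ 0.591 -0.274  0.092]
side latch_top 0.56 200.3 340.1 [0.5738 0.2284 0.1404] [0.5731 0.2258 0.142 ]
side rocker_on 0.56 323.7 402.7 [ 0.5936 -0.1733  0.1004] [ 0.5934 -0.1738  0.101 ]
side rocker_pivot 0.36 389.5 381.0 [ 0.5113 -0.2983  0.0849] [ 0.5088 -0.3044  0.093 ]
side start_top 0.77 382.1 372.0 [ 0.499  -0.2859  0.0925] [ 0.4992 -0.2855  0.092 ]
side stop_top 0.67 346.3 348.9 [ 0.4824 -0.1981  0.0917] [ 0.4823 -0.1984  0.092 ]
side light_top 0.58 363.7 418.2 [ 0.5892 -0.2658  0.0931] [ 0.5897 -0.2649  0.092 ]
side light_top 0.42 212.1 414.6 [0.7145 0.098  0.1653] [0.7641 0.207  0.092 ]
0.7
```

View pics/top0.png

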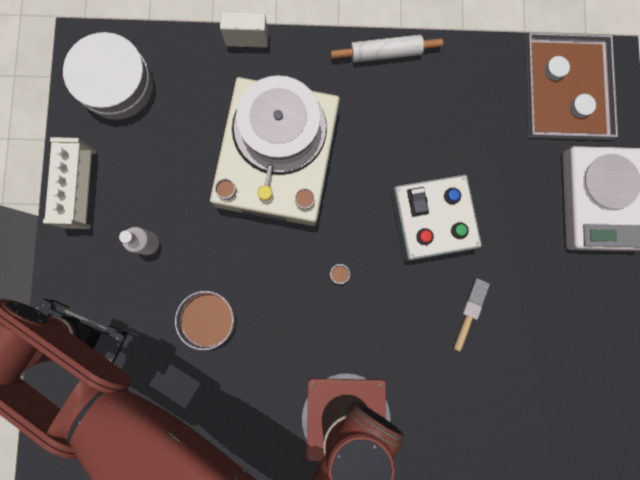

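View pics/side0.png

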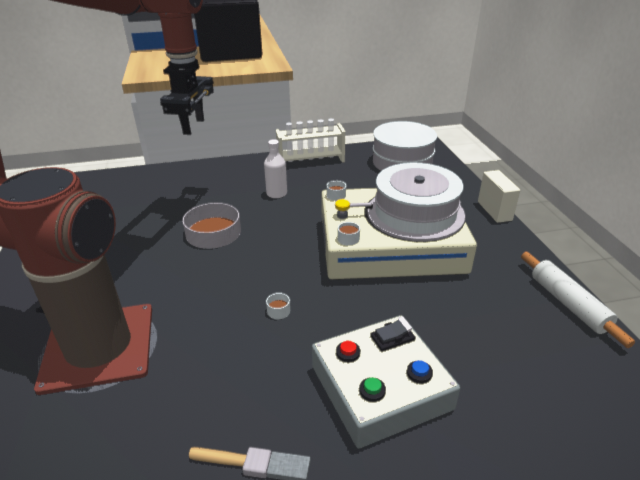

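```bash
python3 - <<'E'
from h import *
np.set_printoptions(precision=4,suppress=True)
H={'yellow':((20,35),.142),'green':((45,85),.092),'blue':((95,125),.092),'red':((0,8),.092)}
for cam in('top','side'):
    im=cv2.imread(f'pics/{cam}0.png');hsv=cv2.cvtColor(im,cv2.COLOR_BGR2HSV);D=np.load(f'{cam}0.npy')
    i=camera_info(cam);V=np.linalg.inv(i['view']);c,r=np.meshgrid(np.arange(640),np.arange(480))
    P=np.stack([(c-i['cx'])/i['fx']*D,(r-i['cy'])/i['fy']*D,D,np.ones_like(D)],-1)@V.T
    np.save(f'{cam}P.npy',P[...,:3])
    for n,((a,b),h) in H.items():
        m=(hsv[...,0]>=a)&(hsv[...,0]<=b)&(hsv[...,1]>110)&(hsv[...,2]>60)&(abs(P[...,2]-h)<.006)
        nn,l,st,ce=cv2.connectedComponentsWithStats(m.astype(np.uint8))
        for k in range(1,nn):
            if st[k,4]>25:
                Q=P[l==k][:,:3];print(cam,n,st[k,4],ce[k],Q.mean(0),Q.min(0),Q.max(0),at_height(cam,ce[k][1],ce[k][0],h))
E
```

```text
top yellow 129 [264.3721 192.4341] [0.5742 0.2213 0.1396] [0.5577 0.2047 0.1362] [0.591  0.2374 0.1449] [0.5737 0.2211 0.142 ]
top green 93 [460.7312 229.9032] [ 0.4972 -0.285   0.0907] [ 0.4838 -0.2995  0.0865] [ 0.5102 -0.2703  0.0966] [ 0.4971 -0.2846  0.092 ]
top blue 94 [453.0851 194.8617] [ 0.5891 -0.2663  0.0905] [ 0.5753 -0.2803  0.086 ] [ 0.6056 -0.2527  0.0958] [ 0.5888 -0.2658  0.092 ]
top red 94 [425.3936 235.9255] [ 0.4795 -0.1927  0.091 ] [ 0.4662 -0.2079  0.0863] [ 0.4923 -0.1787  0.0979] [ 0.4794 -0.1924  0.092 ]
side yellow 102 [342.1569 203.1176] [0.5758 0.2159 0.1395] [0.5587 0.2006 0.1362] [0.5936 0.236  0.1431] [0.5747 0.2117 0.142 ]
side green 214 [372.3318 385.028 ] [ 0.498  -0.2911  0.0916] [ 0.4839 -0.3037  0.0861] [ 0.5145 -0.2752  0.0952] [ 0.4978 -0.2915  0.092 ]
side blue 195 [419.9026 367.5026] [ 0.5896 -0.2733  0.0917] [ 0.576  -0.2862  0.086 ] [ 0.6044 -0.2574  0.0955] [ 0.5895 -0.2737  0.092 ]
side red 174 [347.8103 346.9713] [ 0.4801 -0.1989  0.0914] [ 0.4657 -0.2115  0.086 ] [ 0.4958 -0.1838  0.0949] [ 0.48   -0.1995  0.092 ]
```

The top view shows the knob at (264,192) px, with tins either side at (226,189) and (305,198). On the box, the rocker is at (419,201) with its white tip up, green at (461,230), red at (425,236) and blue at (453,195). The side view agrees on this arrangement.

```bash
python3 - <<'E'
from h import *
from scipy.spatial.transform import Rotation as R
np.set_printoptions(precision=4,suppress=True)
s=read_state();M=R.from_rotvec(s['eef_rot']).as_matrix();print(M, s['q'])
print('jaw deg',np.degrees(np.arctan2(M[1,2],M[0,2])))
ta=at_height('top',188,226,.132);tb=at_height('top',198,305,.132);print('tins',ta,tb,np.degrees(np.arctan2(*(ta-tb)[[1,0]])))
st=at_height('top',115,278,.2);k=np.array([.5745,.2178]);print('stack',st,np.linalg.norm(st[:2]-k),np.degrees(np.arctan2(*(st[:2]-k)[[1,0]])))
print('bottle/sieve',at_height('top',237,127,.17),at_height('top',320,205,.05))
E
```

```text
[[ 0.9242  0.0001  0.3818]
 [-0.3818  0.0001  0.9242]
 [ 0.0001 -1.      0.0001]] [ 1.0529  0.2204  1.5265 -0.      1.3947 -0.1261]
jaw deg 67.55172254203345
tins [0.5846 0.3181 0.132 ] [0.5639 0.12   0.132 ] 84.04462910371973
stack [0.7533 0.1892 0.2   ] 0.18107663099699628 -9.08953771500363
bottle/sieve [0.4524 0.5416 0.17  ] [0.2532 0.3713 0.05  ]
```

```bash
python3 -m jog '[[[0,0.0,0.0,0.03,0],[0,0.028,-0.03,0.04,3],[0,0.056,-0.06,0.04,6],[0,0.084,-0.09,0.04,9],[0,0.112,-0.12,0.04,13.5],[0,0.14,-0.15,0.04,13.5],[0,0.168,-0.18,0.04,13.5],[0,0.196,-0.21,0.04,13.5],[0,0.224,-0.24,0.04,13.5],[0,0.252,-0.27,0.04,13.5]]]' 20
```

```text
t: 1.53
ee_pos: [0.4918, 0.306, 0.2629]
eef_rot: [-1.567, 0.122, -0.123]
wrist_force: [1.4, 0.2, 0.2]
grip_width: 0.0281
```

```bash
python3 -c "
from rig import *
s=read_state();print(s['t'],s['ee_pos'],s['grip_width'],s['wrist_force'],s['q'])
p=s['ee_pos'];print(.5745-p[0],.2178-p[1])"
```

```text
1.5333 [0.49176683 0.30600248 0.26291156] 0.028128810070942055 [1.42941191 0.18137706 0.23915618] [ 4.20446633e-01  8.67498495e-02  1.60030689e+00  8.26402901e-05
  1.45380074e+00 -9.94263475e-01]
0.08273317170360733 -0.08820247546982746
```

```bash
python3 -m jog '[[[0,0.028,-0.03,0,0],[0,0.056,-0.06,-0.02,0],[0,0.083,-0.088,-0.04,0],[0,0.083,-0.088,-0.07,0],[0,0.083,-0.088,-0.1,0],[0,0.083,-0.088,-0.1,0]]]'; python3 - <<'E'
from h import *
s=read_state();print(s['ee_pos'],s['grip_width'],s['wrist_force'])
for c in('top','side'):
    im,D=capture(c);print(im.shape)
    cr=im[130:250,200:340] if c=='top' else im[100:260,270:450]
    cv2.imwrite(f'pics/{c}1.png',cv2.resize(cr,None,fx=4,fy=4) if c=='top' else cv2.resize(cr,None,fx=3.5,fy=3.5))
E
```

```text
t: 2.03
ee_pos: [0.571, 0.2158, 0.1554]
eef_rot: [-1.57, 0.133, -0.116]
wrist_force: [-0.8, -0.7, -1.4]
grip_width: 0.001
[0.57095544 0.21575872 0.15542462] 0.001021323602936369 [-0.83760116 -0.68534329 -1.44966164]
(480, 640, 3)
(480, 640, 3)
```

View pics/side1.png

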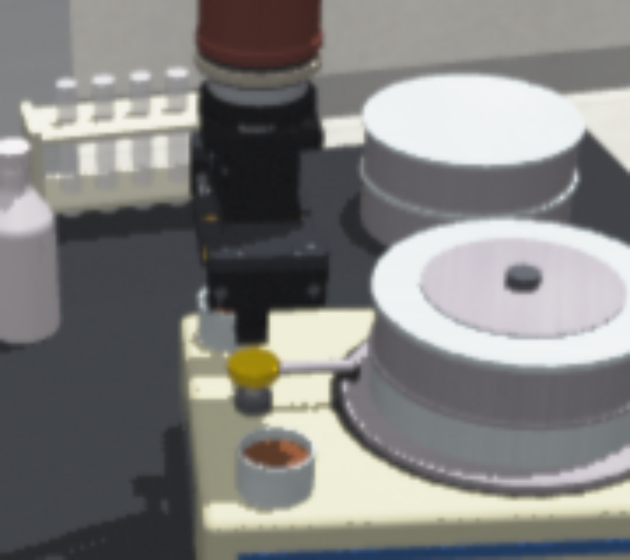

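View pics/top1.png

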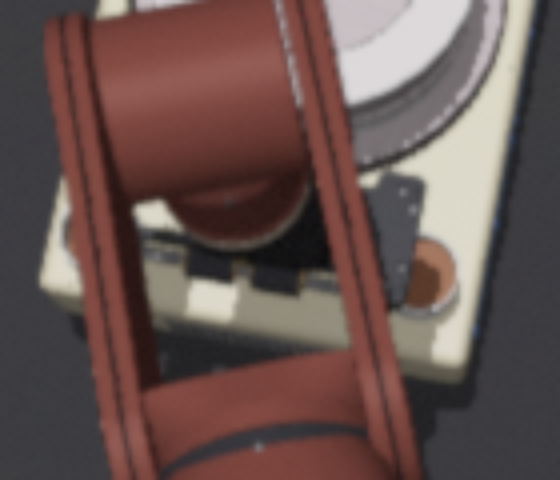

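The side view shows the shut fingertips (crop 252,335) straight above the knob (252,368), with clearance to the stack and tins. I'll press down in small steps.

```bash
python3 -m jog '[[[0,0.003,0.002,-0.008,0],[0,0.003,0.002,-0.014,0],[0,0.003,0.002,-0.018,0],[0,0.003,0.002,-0.022,0],[0,0.003,0.002,-0.026,0],[0,0.003,0.002,-0.028,0],[0,0.003,0.002,-0.028,0]]]'
```

```text
t: 2.72
ee_pos: [0.5771, 0.2203, 0.1344]
eef_rot: [-1.567, 0.124, -0.121]
wrist_force: [0.3, 0.5, 2.4]
grip_width: 0.0008
```

```bash
python3 -m jog '[[[0,-0.002,-0.002,-0.006,0],[0,-0.002,-0.002,-0.008,0],[0,-0.002,-0.002,-0.008,0],[0,-0.002,-0.002,-0.008,0]]]'
```

```text
t: 3.05
ee_pos: [0.5764, 0.2188, 0.1283]
eef_rot: [-1.565, 0.121, -0.124]
wrist_force: [-0.6, 1.8, 8.5]
grip_width: 0.0005
```

```bash
python3 -m jog '[[[0,-0.001,-0.001,-0.003,0],[0,-0.001,-0.001,-0.004,0],[0,-0.001,-0.001,-0.004,0],[0,-0.001,-0.001,-0.004,0]]]'
```

```text
t: 3.38
ee_pos: [0.5765, 0.2189, 0.1282]
eef_rot: [-1.563, 0.118, -0.126]
wrist_force: [-6.4, 1.4, 19.0]
grip_width: 0.0003
```

It stops at z = 0.128 with 19 N, so the knob is bottomed. I'll lift and go to above the rocker.

```bash
python3 -m jog '[[[0,0,0,0.03,0],[0,0,0,0.06,0],[0,0,-0.01,0.08,0],[0,0.0,-0.05,0.08,5],[0,0.005,-0.09,0.08,10],[0,0.01,-0.13,0.08,15],[0,0.01,-0.17,0.08,20],[0,0.016,-0.21,0.08,20],[0,0.016,-0.25,0.08,20],[0,0.016,-0.29,0.08,20]]]'; python3 - <<'E'
from h import *
im,D=capture('side');cv2.imwrite('pics/side2.png',cv2.resize(im[160:280,270:450],None,fx=4,fy=4))
im,D=capture('top');cv2.imwrite('pics/top2.png',im[100:300,180:520].repeat(2,0).repeat(2,1))
for c,rr in(('top',None),('side',None)):
    for k in tip_of(c,'latch_top')[:2]:
        D=capture(c)[1];r,cc=k['point'][0]*480,k['point'][1]*640;print(c,k['p'],r,cc,world(c,D,r,cc))
E
```

```text
t: 4.22
ee_pos: [0.5918, -0.0733, 0.2076]
eef_rot: [-1.561, -0.154, 0.149]
wrist_force: [-0.5, -0.0, -0.3]
grip_width: 0.0006
top 0.72 190.8 265.59999999999997 [0.5807758  0.219461   0.12731599]
side 0.55 208.176 343.23199999999997 [0.577862   0.21238923 0.1268019 ]
side 0.23 383.184 371.52 [ 0.49761985 -0.28764037  0.09213735]
```

View pics/side2.png

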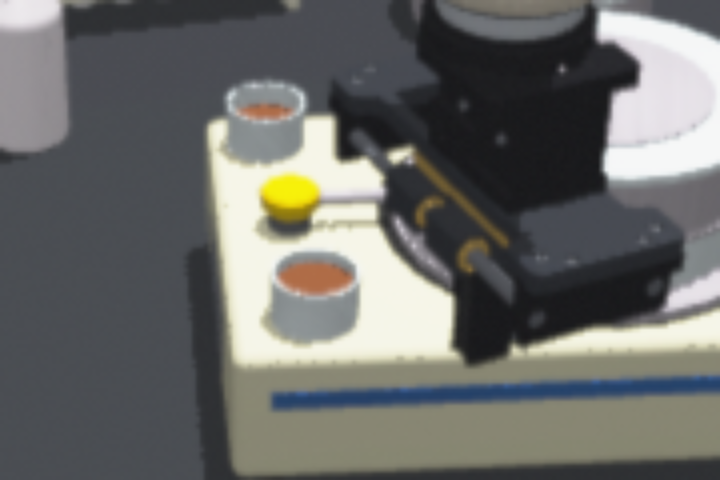

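View pics/top2.png

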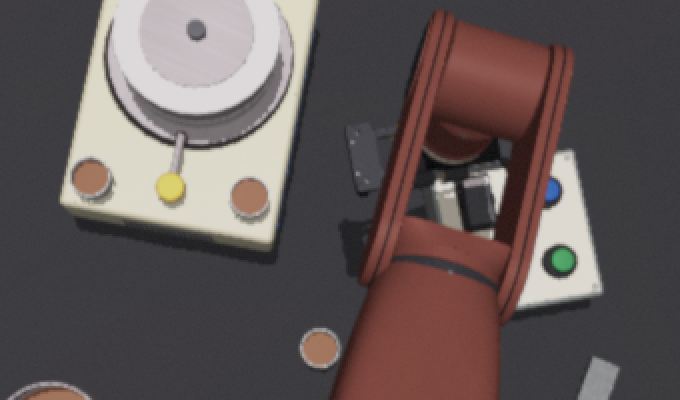

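The knob (crop 290,197) now sits on its collar at a depth-measured height of 0.127 m, and the tins have not moved. Next is the rocker.

```bash
python3 -m jog '[[[0,0.001,-0.035,0,0],[0,0.001,-0.07,0,0],[0,0.001,-0.1,-0.02,0],[0,0.001,-0.1,-0.05,0],[0,0.001,-0.1,-0.08,0],[0,0.001,-0.1,-0.09,0],[0,0.001,-0.1,-0.09,0]]]'; python3 - <<'E'
from h import *
im,D=capture('side');cv2.imwrite('pics/side3.png',cv2.resize(im[270:440,290:470],None,fx=3.5,fy=3.5))
E
```

```text
t: 5.15
ee_pos: [0.5909, -0.1675, 0.114]
eef_rot: [-1.556, -0.152, 0.156]
wrist_force: [0.1, -0.2, 0.6]
grip_width: 0.0007
```

View pics/side3.png

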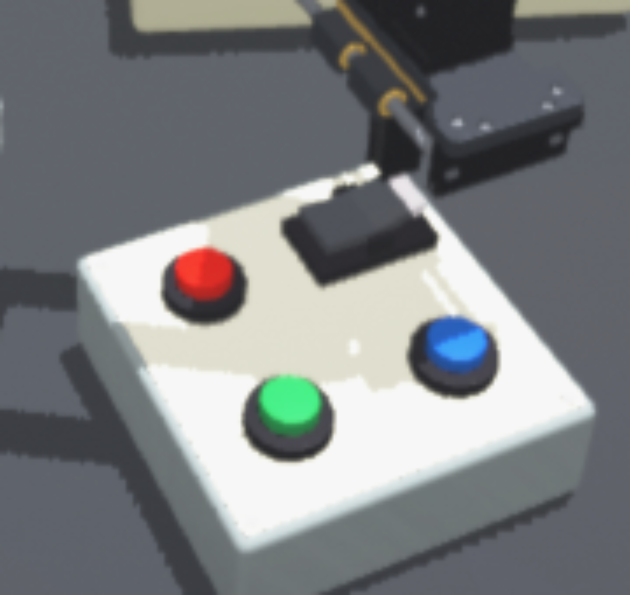

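```bash
python3 - <<'E'
from h import *
i=camera_info('side')
def pr(p):
    q=i['view']@np.append(p,1);return i['fy']*q[1]/q[2]+i['cy'],i['fx']*q[0]/q[2]+i['cx']
for p in([.5909,-.1675,.114],[.593,-.173,.114],[.593,-.173,.101],[.571,-.178,.093],[.5909,-.152,.114],[.5909,-.183,.114]):
    r,c=pr(p);print(p,r,c,'crop',(c-290)*3.5,(r-270)*3.5)
E
```

```text
[0.5909, -0.1675, 0.114] 316.6210237462339 400.8832222977097 crop 388.091278041984 163.17358311181866
[0.593, -0.173, 0.114] 318.4446754835109 402.95678341822014 crop 395.3487419637705 169.55636419228807
[0.593, -0.173, 0.101] 323.4605560443689 402.34909265022543 crop 393.221824275789 187.11194615529115
[0.571, -0.178, 0.093] 330.22817230421833 391.7665211298244 crop 356.1828239543854 210.79860306476417
[0.5909, -0.152, 0.114] 311.080465790885 398.0970232370247 crop 378.33958132958645 143.7816302680975
[0.5909, -0.183, 0.114] 322.30554172577297 403.74181502116437 crop 398.0963525740753 183.0693960402054
```

The fingertips project to crop (388,163), above the white-tipped half, which matches the rocker's position. I'll press down with a 6 mm sideways correction.

```bash
python3 -m jog '[[[0,0.002,-0.0065,0,0],[0,0.002,-0.0065,-0.004,0],[0,0.002,-0.0065,-0.008,0],[0,0.002,-0.0065,-0.012,0],[0,0.002,-0.0065,-0.016,0],[0,0.002,-0.0065,-0.02,0],[0,0.002,-0.0065,-0.022,0],[0,0.002,-0.0065,-0.022,0],[0,0.002,-0.0065,-0.022,0]]]'
```

```text
t: 5.95
ee_pos: [0.5942, -0.1747, 0.0944]
eef_rot: [-1.558, -0.154, 0.154]
wrist_force: [0.4, -0.1, 1.7]
grip_width: 0.0005
```

```bash
python3 -m jog '[[[0,-0.001,0.001,-0.003,0],[0,-0.001,0.001,-0.005,0],[0,-0.001,0.001,-0.005,0],[0,-0.001,0.001,-0.005,0]]]'
```

```text
t: 6.28
ee_pos: [0.5943, -0.1746, 0.0932]
eef_rot: [-1.56, -0.156, 0.153]
wrist_force: [-5.3, 1.5, 19.3]
grip_width: 0.0004
```

It stopped firmly at the "level" height of 0.093 with 19 N. I'll lift, check the rocker and go to above green.

```bash
python3 -m jog '[[[0,0,0,0.02,0],[0,0,0,0.05,0],[0,0,0,0.07,0],[0,-0.025,-0.03,0.07,0],[0,-0.05,-0.06,0.07,0],[0,-0.075,-0.09,0.07,0],[0,-0.097,-0.113,0.07,0],[0,-0.097,-0.113,0.05,0],[0,-0.097,-0.113,0.03,0],[0,-0.097,-0.113,0.03,0]]]'; python3 - <<'E'
from h import *
im,D=capture('side');cv2.imwrite('pics/side4.png',cv2.resize(im[270:440,290:470],None,fx=3.5,fy=3.5))
im,D=capture('top');cv2.imwrite('pics/top4.png',cv2.resize(im[150:290,370:500],None,fx=4,fy=4))
E
```

```text
t: 7.12
ee_pos: [0.4938, -0.2862, 0.1186]
eef_rot: [-1.555, -0.149, 0.156]
wrist_force: [-1.3, 0.7, -0.8]
grip_width: 0.0007
```

View pics/side4.png

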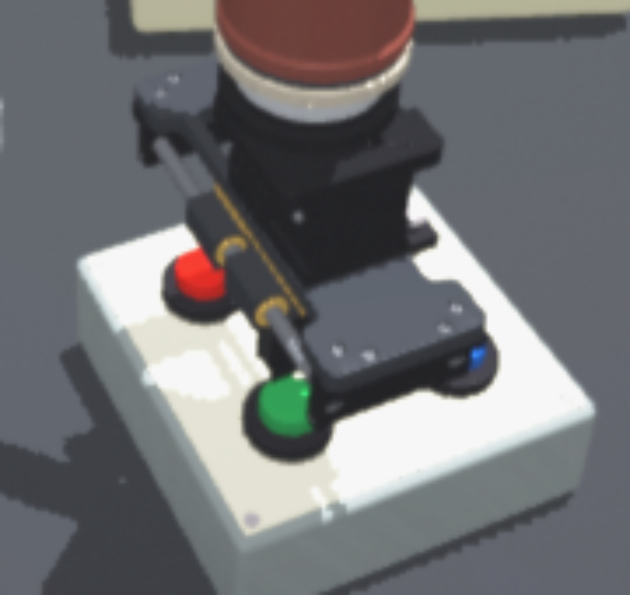

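View pics/top4.png

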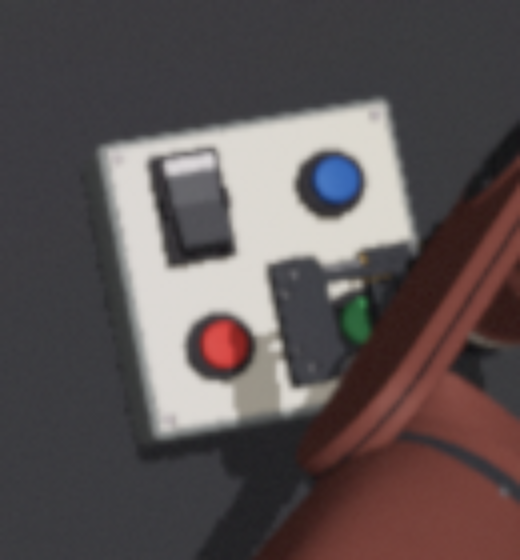

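```bash
python3 - <<'E'
from h import *
im,D=capture('top');i=camera_info('top');V=np.linalg.inv(i['view']);c,r=np.meshgrid(np.arange(640),np.arange(480))
P=(np.stack([(c-i['cx'])/i['fx']*D,(r-i['cy'])/i['fy']*D,D,np.ones_like(D)],-1)@V.T)[...,:3]
P0=np.load('topP.npy')
u=np.array([.981,.19]);v=np.array([-.19,.981]);o=np.array([.571,-.175])
for n,Q in(('before',P0),('now',P)):
    d=Q[...,:2]-o;a=d@u;b=d@v
    for lo,hi in((-.028,-.018),(-.018,-.008),(-.005,.005),(.008,.018),(.018,.028)):
        m=(a>lo)&(a<hi)&(abs(b)<.009)&(Q[...,2]>.075)&(Q[...,2]<.115);print(n,lo,m.sum(),Q[m][:,2].mean())
E
```

```text
before -0.028 25 0.09270112295917744
before -0.018 25 0.09230711200839614
before -0.005 28 0.09328589314671824
before 0.008 29 0.09642846282371095
before 0.018 27 0.09916311738978252
now -0.028 27 0.10090022787067728
now -0.018 25 0.09800171941259059
now -0.005 23 0.09177371708608338
now 0.008 23 0.0905989002058331
now 0.018 24 0.09181133494803034
```

The depth readings show the white half level (about 0.092) and the other half raised (0.101), so the rocker is fully on. Now the green button.

```bash
python3 -m jog '[[[0,0.004,-0.002,-0.012,0],[0,0.004,-0.002,-0.02,0],[0,0.004,-0.002,-0.025,0],[0,0.004,-0.002,-0.029,0],[0,0.004,-0.002,-0.033,0],[0,0.004,-0.002,-0.035,0],[0,0.004,-0.002,-0.035,0],[0,0.004,-0.002,-0.035,0],[0,0.004,-0.002,-0.035,0]]]'
```

```text
t: 8.02
ee_pos: [0.5014, -0.2895, 0.0889]
eef_rot: [-1.56, -0.156, 0.153]
wrist_force: [-0.9, 2.8, 2.7]
grip_width: 0.0003
```

```bash
python3 -m jog '[[[0,-0.004,0.001,-0.003,0],[0,-0.004,0.001,-0.006,0],[0,-0.004,0.001,-0.007,0],[0,-0.004,0.001,-0.007,0],[0,-0.004,0.001,-0.007,0]]]'
```

```text
t: 8.43
ee_pos: [0.4988, -0.2895, 0.086]
eef_rot: [-1.563, -0.158, 0.151]
wrist_force: [-6.5, 5.8, 24.0]
grip_width: 0.0006
```

It's fully in (z = 0.086, 24 N against the stop). I'll lift clear now.

```bash
python3 -m jog '[[[0,0,0,0.02,0],[0,0,0,0.05,0],[0,0,0,0.09,0],[0,0,0,0.13,0],[0,0,0,0.15,0],[0,-0.01,-0.03,0.15,0],[0,-0.03,-0.06,0.15,0],[0,-0.06,-0.09,0.15,0],[0,-0.06,-0.09,0.15,0],[0,-0.06,-0.09,0.15,0]]]'; python3 - <<'E'
from h import *
np.set_printoptions(precision=4,suppress=True)
for c in('top','side'):
    im,D=capture(c);cv2.imwrite(f'pics/{c}5.png',im)
    for q in('start_top','stop_top','light_top','latch_top','rocker_on'):
        k=tip_of(c,q)
        if k:
            r,cc=k[0]['point'][0]*480,k[0]['point'][1]*640;print(c,q,round(k[0]['p'],2),world(c,D,r,cc))
    a=cv2.imread(f'pics/{c}0.png');d=cv2.absdiff(a,im).max(2)
    cv2.imwrite(f'pics/{c}d.png',cv2.min(d*4,255) if 0 else cv2.convertScaleAbs(d,alpha=3))
s=read_state();print(s['t'],s['ee_pos'],s['wrist_force'],s['joint_vel'])
E
```

```text
t: 9.27
ee_pos: [0.4369, -0.3811, 0.2353]
eef_rot: [-1.563, -0.155, 0.148]
wrist_force: [1.4, 0.2, 0.2]
grip_width: 0.0008
top start_top 0.59 [ 0.5021 -0.2835  0.0915]
top stop_top 0.41 [ 0.4789 -0.1961  0.0905]
top light_top 0.66 [ 0.5938 -0.2635  0.0913]
top latch_top 0.57 [0.5829 0.2233 0.1266]
top rocker_on 0.85 [ 0.6043 -0.1736  0.0842]
side light_top 0.45 [ 0.4818 -0.4686  0.3475]
side rocker_on 0.58 [ 0.5964 -0.1696  0.0935]
9.8667 [ 0.4391 -0.3793  0.236 ] [ 0.5194 -0.6217 -0.4942] [-0.0045 -0.0001 -0.0005 -0.0011 -0.0008 -0.0004]
```

View pics/side5.png

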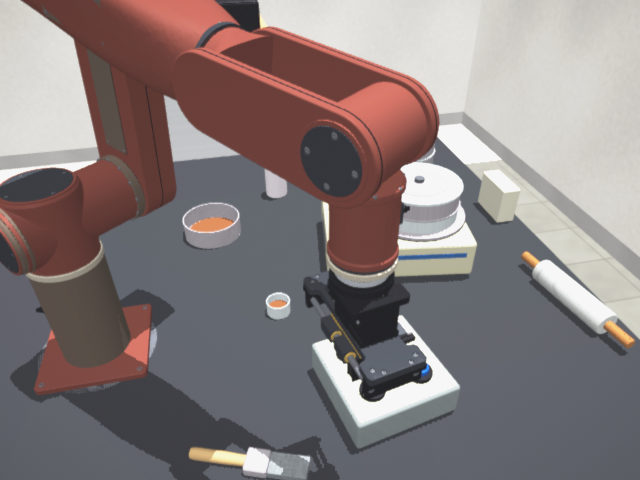

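View pics/top5.png

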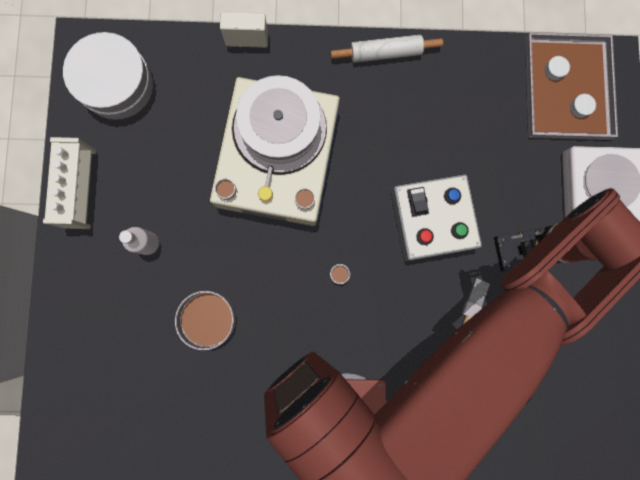

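The top view shows the stack, tins, bottle, sieve and box where they were. The green button (461,230) is out at 0.0915 m, the knob is down at 0.127, and the arm is free at z = 0.236. The side view shows the brush unmoved at (250,461).

```bash
python3 -c "
from rig import *
print(close_job())"
```

```text
the job is handed in; nothing more can be done
None
```

I did the three presses in order with the shut fingertips and handed the job in at about 9.9 s. No verdict is reported.

| Step | Where it stopped | Check after lifting |
|---|---|---|
| Yellow knob pressed down | z = 0.128 m, 19 N | top measures 0.127 m (0.128 = fully down) |
| Rocker pressed over to its white-tipped side | z = 0.093 m, 19 N | white half level at about 0.092 m, other half raised to 0.101 m |
| Green button pressed in and released | z = 0.086 m, 24 N | top back at 0.0915 m, so it is out |

- **Everything else:** red and blue were never touched and measure out (0.0905 and 0.0913 m). In the last pictures the stack, tins, brush, bottle and sieve look unmoved; I compared them by eye only. The arm was clear and at rest.
- **Disagreements:** the two cameras differed by about 6 mm in y, so I used their mean.
- **Detections I set aside in the last check:**
  - The top camera's rocker point was about 10 mm off, near the frame. The side camera gave 0.0935 m, which agrees with the rocker being level.
  - The side camera missed the knob and the red and green buttons, and its blue-button hit was on the arm. For these I relied on the top camera.

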